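Slide-or-stick test of two socket adapters

TASK

Sort the two black socket adapters on the tilted test ramp. First set the round, bare-bottomed one on the upper half of the ramp, above the black line, and let go so that it slides by itself into the catch tray at the foot; once it lies there, set the square, rubber-footed one flat on the ramp above the line, where it should stick, and leave it there. Do not knock over or shift the big glass tube.

Things in the scene. Friction and masses are not known exactly. Their poses are not given: they have to be found in the camera images.
- round_adapter_center (a point): Centre (half-way up) of the round socket adapter: a squat black plastic cylinder, 50 mm diameter, 36 mm high, smooth bare steel bottom, ring of small brass contacts in its top; stands upright on the bench, z up. About 90 g. Slides by itself down the ramp once let go.
- footed_adapter_center (a point): Centre (half-way up) of the square socket adapter: a black plastic block 46 x 46 mm, 38 mm high over all, on four round rubber feet (16 mm diameter, the lowest 6 mm) that stick out 4 mm past the sides at the corners. Above the feet its sides are flat; x and y are normal to them, z up. About 100 g. It sticks on the ramp.
- ramp_plate: Bare metal plate of the fixed 20-degree ramp. Origin: on its surface, mid upper half, 68 mm above the bench; z normal to it, y straight downhill, x across. It reaches 52 mm uphill and 158 mm downhill of the origin; the black line is 52 mm downhill. 158 mm wide, side rims 10 mm high. At its foot: open steel catch tray as wide, 125 mm long, walls 40-50 mm; middle 210 mm downhill (level) of the origin.
- transmitting_tube: Large glass transmitting tube with a white ceramic base, standing upright on the bench near the work, 68 mm diameter, 171 mm high, fragile; leave it alone. Origin at the centre of its underside, z up.
Things that resemble listed ones, but are neither listed nor needed, are in the scene too. What is shaped like the part that bears footed_adapter_center but green is not meant.

How it is judged:
On the way, in this order (a step that is already met when the one before it is completed fails the run):
1. the round adapter touches the ramp plate above the line (x of round_adapter_center in the frame of ramp_plate between -0.07 and 0.07 m and y of round_adapter_center in the frame of ramp_plate between -0.055 and 0.052 m and z of round_adapter_center in the frame of ramp_plate between 0.01 and 0.032 m and contact force between round_adapter and ramp_plate above 0.03 N).
2. the round adapter lies in the catch tray (x of round_adapter_center in the frame of ramp_plate between -0.078 and 0.078 m and y of round_adapter_center in the frame of ramp_plate between 0.16 and 0.275 m and height (world z) of round_adapter_center below 0.05 m and linear speed of round_adapter below 0.03 m/s), for 0.2 s.
3. the square footed adapter rests on the ramp above the line, let go (x of footed_adapter_center in the frame of ramp_plate between -0.07 and 0.07 m and y of footed_adapter_center in the frame of ramp_plate between -0.05 and 0.05 m and z of footed_adapter_center in the frame of ramp_plate between 0.01 and 0.026 m and angle between the z axis of footed_adapter and the z axis of ramp_plate, either way round below 0.18 rad and linear speed of footed_adapter below 0.02 m/s and contact force between footed_adapter and the fingers below 0.05 N), for 0.3 s.
At the end, for the whole second after the job is handed in: The round adapter lies at rest in the catch tray at the ramp's foot, and the square footed adapter stands at rest with its feet flat (within 10 degrees) on the ramp plate, its centre above the line, let go (all of step 2 and all of step 3); the robot touches nothing.
It fails at once if the robot pushes or carries the round adapter down past the line, instead of letting it slide (x of round_adapter_center in the frame of ramp_plate between -0.09 and 0.09 m and y of round_adapter_center in the frame of ramp_plate between 0.075 and 0.3 m and contact force between round_adapter and the fingers above 0.5 N).
It fails at once if the glass tube is shifted more than 20 mm or tipped (distance of transmitting_tube from where it was at the start of the episode above 0.02 m or angle between transmitting_tube's own z axis and vertical above 0.2 rad).
It also fails if it takes over 59 s, if anything falls off the work surface, if the arm or the gripper's body presses on something with over 40 N, if the wrist force passes 120 N, or if a joint passes its speed limit or range.

ROBOT

A 7-joint arm with a two-finger parallel gripper is mounted at the origin on the work surface. World frame = base frame: x ahead of the robot, y to its left, z up, the work surface at z = 0. Lengths are in m, angles in rad, forces in N, time in s.
With the tool pointing down it reaches from about 0.425 to 0.925 m from the base axis. Payload 6.8 kg.
Tool frame: the origin (TCP) lies at the centre of the arm's flange, where the gripper is bolted on; the fingertips stand 173 mm ahead of it and the grasp point (between the pads) lies 155 mm ahead of it (finger_overhang is the distance from the TCP to the fingertips, in m); y points along the fingers, z is the direction in which the jaws open and shut, and the axes are right-handed (so a half turn about y gives the same grasp; the last joint's range is limited). The gripper opens to 85 mm and grips with 20 to 120 N. Pads are 22 mm wide; open, the fingers measure 114 mm over their backs; the gripper's body (76 mm by 85 mm) begins 54 mm behind the grasp point. The pads swing forward as they close: fully open they stand 13 mm farther back than shut.
Start: joints at [-1.258, 0.477, 0.022, 1.555, -0.011, 1.109, -0.083], TCP at [0.276, 0.616, 0.405] pointing down, gripper open.
Joint ranges: [-2.96, 2.96], [-0.34, 2.1], [-1.41, 1.46], [0.24, 2.44], [-1.37, 4.51], [0.17, 1.92], [-2.96, 2.96]. Speed limits (rad/s): [2.39, 2.39, 3.14, 3.14, 3.14, 3.14, 3.14].

INTERFACE

Orientations are given as a rotation vector (axis times angle).
In Python, from bench import get_obs, grab_frame, hand_in, finger_overhang gives the robot as it stands. The module is installed in compiled form; this text tells all that it offers.
- The arm moves only by the shell command python3 -m jog 'ROWS' [FORCE]. ROWS is JSON, a list of rows, each a list of 3 entries, a list of its own where there are three numbers: the shift along the tool's x, y, z in cm, then the turn about the tool's y in rad, then the gripper command: -1 is fully open, 1 is shut, values between are in proportion. In form: [[[x, y, z], twist, gripper], ...]. A call has 1 to 10 rows; each row is the pose to reach, as a shift and turn from the pose commanded when the call began, along the tool's axes at that moment; what a row does not reach only later rows make up. A row lasts 1/8 s, in which the tool goes at most 62.5 mm and 10.7 degrees, less where a joint would pass 70% of its speed; a pose out of reach is approached as far as the arm can. A call with a gripper value outside its range is refused whole. The fingers move at their own pace and stop on an object; FORCE is the grip in N (left out, the last holds). Time passes only in rows, so rows that repeat a pose let the fingers close. It gives the time, the measured TCP pose, the force and the opening at its end, in the units of the state.
- get_obs(): the state, without advancing time (a new reading comes with each control period).
- grab_frame(name): name is "side" or "top" or "wrist"; returns a dict with "image" (480x640x3 uint8, blue, green, red), "fx", "fy", "cx", "cy" (pixels), "origin" and "rotation" of the camera in the world. Camera axes: x right, y up, looking along -z (the intrinsics and any distortion apply to the point x, -y, -z); pixel columns grow to the right and rows downward; lengths in m; the calibration is good to about 2 mm. A picture is of the moment at which its call begins. There is no depth.
- hand_in(): hands the job in, once; it reports no verdict.
The state is a dict: "clock": time; "joints": joint angles; "qvel": joint speeds; "tau": joint torques, N m; "tcp_pos": TCP position; "orientation": TCP orientation; "contact_force": force on the tool from outside, world axes, zero at the start; "moment": the same for the moment, N m; "grip_width": finger opening in m.
Only numpy, scipy, OpenCV 4.12 (cv2) and the standard library are available. Lean on these libraries where they do the work, as an engineer would, in place of code of your own. Each camera call takes 0.05 s, during which the arm holds its last target.

## Working session

There is one attempt and no reset: what is moved stays moved. The work goes in short steps, Python scripts to look and compute and a shell command to move; the robot and the scene stay as the last step left them, time stands still between calls to the robot, and variables do not carry over. Pictures are saved under pics/ and viewed, and the job is handed in when it is done.

```bash
mkdir -p pics; python3 - <<'E'
from bench import *
import cv2,numpy as np
o=get_obs()
for k in o: print(k,np.round(o[k],3))
for n in("side","top","wrist"):
    f=grab_frame(n);cv2.imwrite(f"pics/{n}0.png",f["image"])
    print(n,{k:np.round(f[k],4).tolist() for k in f if k!="image"})
E
```

```text
clock 0.0
joints [-1.258  0.478  0.022  1.556 -0.011  1.109 -0.083]
qvel [ 0.    -0.001 -0.     0.001 -0.     0.001 -0.001]
tau [ 1.0000e-03 -5.9646e+01  1.6090e+00 -2.8119e+01  1.3000e-02  9.0000e-03
  0.0000e+00]
tcp_pos [0.276 0.616 0.404]
orientation [-1.547  0.33  -0.33 ]
contact_force [0.789 0.031 0.315]
moment [0.035 0.051 0.007]
grip_width 0.085
side {'fx': 455.8639, 'fy': 455.8639, 'cx': 320.7656, 'cy': 247.5665, 'origin': [0.3278, -0.8428, 0.6109], 'rotation': [0.9095, -0.1408, -0.2473]}
top {'fx': 567.0158, 'fy': 567.0158, 'cx': 317.866, 'cy': 243.6774, 'origin': [0.421, -0.1553, 0.9778], 'rotation': [0.097, -0.1084, -1.5491]}
wrist {'fx': 399.56, 'fy': 399.56, 'cx': 328.7994, 'cy': 239.2746, 'origin': [0.2103, 0.6448, 0.3739], 'rotation': [-0.2551, -0.1613, 1.1434]}
```

View pics/side0.png

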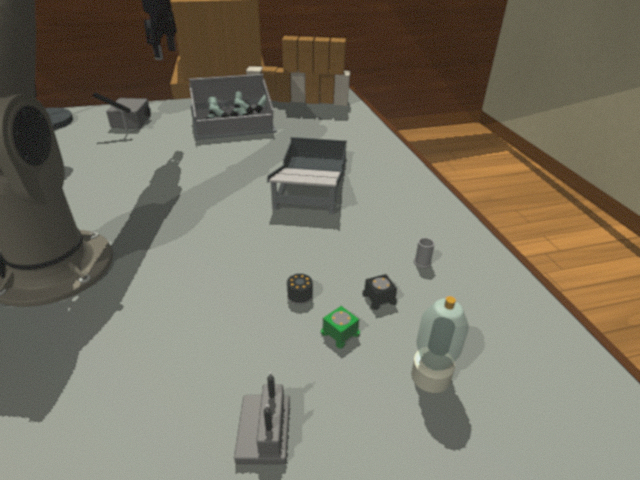

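View pics/top0.png

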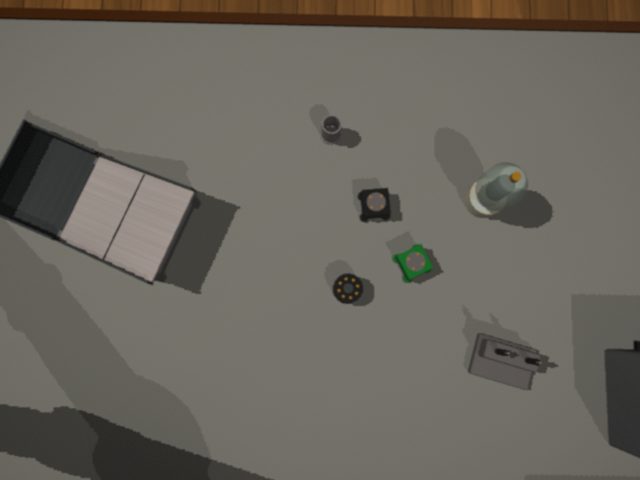

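View pics/wrist0.png

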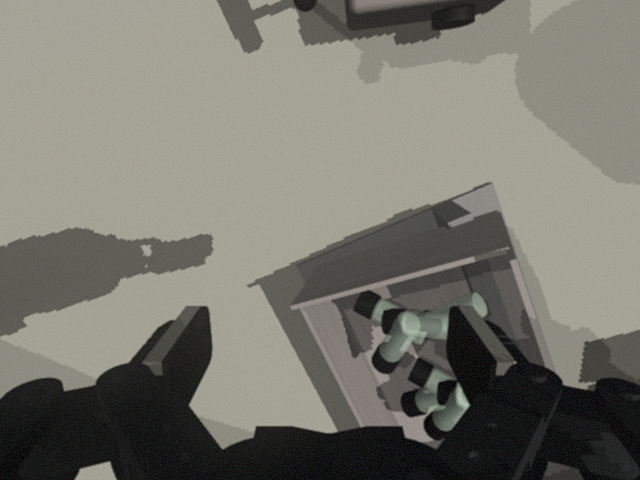

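```bash
cat > h.py <<'E'
import numpy as np,cv2
from scipy.spatial.transform import Rotation as R
from scipy.optimize import least_squares
CAM={'side':dict(f=455.8639,c=(320.7656,247.5665),o=[0.3278,-0.8428,0.6109],r=[0.9095,-0.1408,-0.2473]),
'top':dict(f=567.0158,c=(317.866,243.6774),o=[0.421,-0.1553,0.9778],r=[0.097,-0.1084,-1.5491])}
def proj(n,p):
    c=CAM[n];q=(np.atleast_2d(p)-c['o'])@R.from_rotvec(c['r']).as_matrix()
    return np.c_[c['c'][0]+c['f']*q[:,0]/-q[:,2],c['c'][1]+c['f']*-q[:,1]/-q[:,2]]
def ray(n,uv,z):
    c=CAM[n];d=R.from_rotvec(c['r']).apply([(uv[0]-c['c'][0])/c['f'],-(uv[1]-c['c'][1])/c['f'],-1])
    o=np.array(c['o']);return o+d*(z-o[2])/d[2]
E
python3 - <<'E'
import cv2
t=cv2.imread('pics/top0.png');s=cv2.imread('pics/side0.png')
g=lambda i:cv2.convertScaleAbs(i,alpha=1.6,beta=20)
cv2.imwrite('pics/a.png',cv2.resize(g(t[110:300,0:250]),None,fx=3.2,fy=3.2-0.05,interpolation=2)[:600])
cv2.imwrite('pics/b.png',cv2.resize(g(t[150:310,320:530]),None,fx=3.7,fy=3.7,interpolation=2))
cv2.imwrite('pics/c.png',cv2.resize(g(s[130:350,260:480]),None,fx=2.7,fy=2.7,interpolation=2))
E
```

```text
(no output)
```

View pics/a.png

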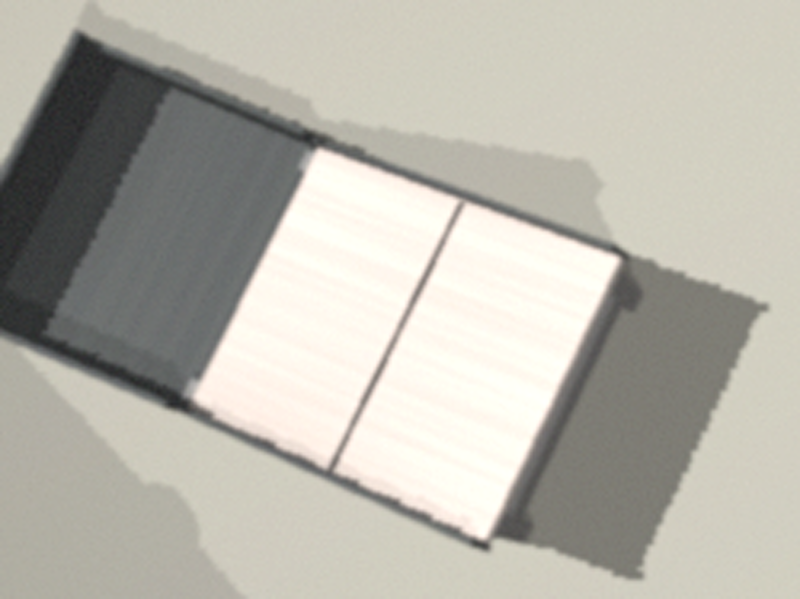

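View pics/b.png

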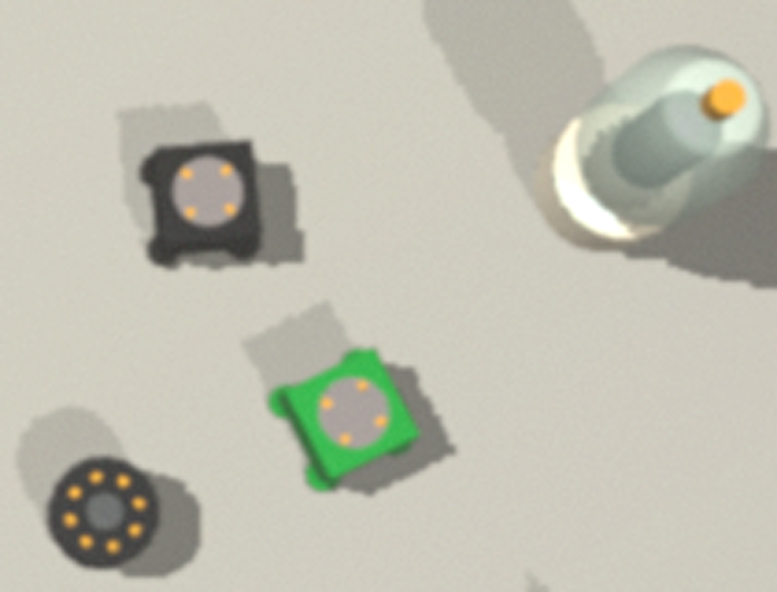

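View pics/c.png

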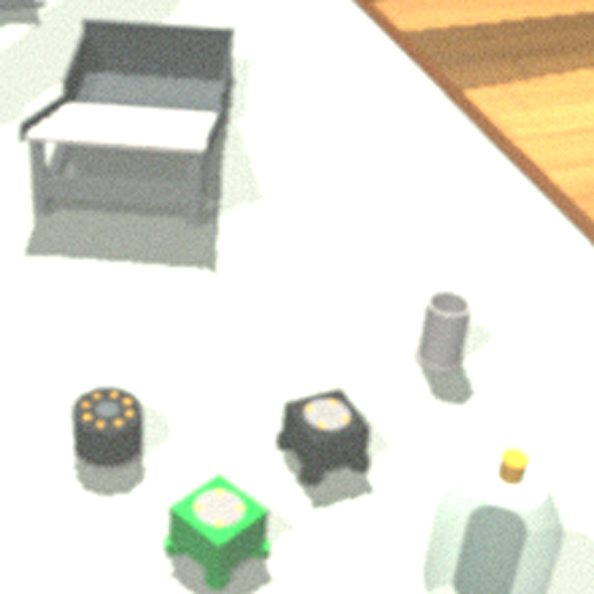

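```bash
python3 - <<'E'
from h import *
B=lambda p:(p[0]/3.7+320,p[1]/3.7+150)
C=lambda p:(p[0]/2.7+260,p[1]/2.7+130)
A=lambda p:(p[0]/3.2,p[1]/3.15+110)
print('round',ray('top',B((104,512)),.036),ray('side',C((108,409)),.036))
print('foot',ray('top',B((208,191)),.038),ray('side',C((327,414)),.038))
P=np.array([ray('top',B(p),.038)[:2] for p in((187,174),(226,170),(231,209),(190,212))])
for i in range(4):
    d=P[(i+1)%4]-P[i];print('pin',np.linalg.norm(d),np.degrees(np.arctan2(d[1],d[0])))
print('green',ray('top',B((353,412)),.038),ray('side',C((219,508)),.038))
print('tube top',ray('top',B((724,98)),.171))
print('tube base~',ray('top',B((625,170)),.03))
uv=np.array([A(p) for p in((461,203),(331,470),(622,258),(488,540),(315,150),(193,405))])
L=np.array([[1,.052],[-1,.052],[1,-.052],[-1,-.052],[1,.158],[-1,.158]])
def T(v): # x,y,yaw (downhill dir angle)
    d=np.array([np.cos(v[2])*np.cos(.349066),np.sin(v[2])*np.cos(.349066),-np.sin(.349066)])
    z=np.array([np.cos(v[2])*np.sin(.349066),np.sin(v[2])*np.sin(.349066),np.cos(.349066)])
    return np.c_[np.cross(d,z),d,z]
def pts(v,s):
    l=np.c_[s*L[:,0]*v[3],L[:,1],0*L[:,0]];return l@T(v).T+[v[0],v[1],.068]
for s in(1,-1):
    r=least_squares(lambda v:(proj('top',pts(v,s))-uv).ravel(),[.45,.25,1.2,.079])
    print(s,r.x,r.cost);print(np.round(r.fun.reshape(-1,2),1))
    print(T(r.x)); 
    print(np.round((proj('side',pts(r.x,s))-[260,130])*2.7))
E
```

```text
round [ 0.47147611 -0.21255735  0.036     ] [ 0.47378105 -0.21365307  0.036     ]
foot [ 0.61862707 -0.25823099  0.038     ] [ 0.61959792 -0.25955779  0.038     ]
pin 0.017975380277982286 -82.8653774915168
pin 0.01825683514311062 -172.57916888303197
pin 0.01879302802244094 95.41733363507706
pin 0.017707983204144285 4.810801083525789
green [ 0.51850654 -0.32415745  0.038     ] [ 0.51936061 -0.32578251  0.038     ]
tube top [ 0.63228733 -0.44756998  0.171     ]
tube base~ [ 0.634143   -0.45185646  0.03      ]
1 [0.56450121 0.11437453 1.18960451 0.07751359] 1.6857879576031771
[[ 0.6 -0.1]
 [ 0.9  0. ]
 [-0.9  0.1]
 [-0.1 -0.4]
 [ 0.5  0.1]
 [-1.   0.2]]
[[ 9.28221906e-01  3.49591014e-01  1.27240783e-01]
 [-3.72027007e-01  8.72243228e-01  3.17470720e-01]
 [-1.38777878e-17 -3.42020284e-01  9.39692570e-01]]
[[209. 128.]
 [ 46. 118.]
 [201. 146.]
 [ 23. 134.]
 [215. 113.]
 [ 65. 103.]]
-1 [ 0.56450121  0.11437453  1.18960451 -0.07751359] 1.68578795760321
[[ 0.6 -0.1]
 [ 0.9  0. ]
 [-0.9  0.1]
 [-0.1 -0.4]
 [ 0.5  0.1]
 [-1.   0.2]]
[[ 9.28221906e-01  3.49591014e-01  1.27240782e-01]
 [-3.72027007e-01  8.72243228e-01  3.17470720e-01]
 [ 1.38777878e-17 -3.42020284e-01  9.39692570e-01]]
[[209. 128.]
 [ 46. 118.]
 [201. 146.]
 [ 23. 134.]
 [215. 113.]
 [ 65. 103.]]
```

```bash
cat >> h.py <<'E'
def plan(p,yaw=None):
    from bench import get_obs
    o=get_obs();M=R.from_rotvec(o['orientation']).as_matrix()
    print('clk',o['clock'],'tcp',np.round(o['tcp_pos'],4),'w',round(float(o['grip_width']),4),'F',np.round(o['contact_force'],1))
    a=np.degrees(np.arctan2(M[1,2],M[0,2]))
    print('jaw yaw',a,'tooly',np.round(M[:,1],3),'shift cm',np.round(M.T@(np.array(p)-o['tcp_pos'])*100,2))
    if yaw is not None:
        d=(yaw-a+90)%180-90;print('twist',-np.radians(d))
E
python3 - <<'E'
from h import *;import bench
print(bench.finger_overhang)
try: print(bench.finger_overhang())
except Exception as e: print(e)
plan([.4726,-.213,.30],-21.8)
E
```

```text
0.1734
'float' object is not callable
clk 0.15 tcp [0.2756 0.6159 0.4039] w 0.0855 F [-0.8 -0.8  0.1]
jaw yaw 65.89008197028623 tooly [-0.    -0.001 -1.   ] shift cm [ 51.84  10.49 -67.6 ]
twist 1.5304806517252112
```

```bash
python3 -m jog '[[[6,1,-5],0.15,-1],[[12,2,-10],0.3,-1],[[17,3,-15],0.45,-1],[[22,4,-20],0.6,-1],[[26,5,-25],0.75,-1],[[30,6,-30],0.9,-1],[[34,7,-35],1.05,-1],[[38,8,-40],1.2,-1],[[42,8,-45],1.35,-1],[[45,8,-50],1.5,-1]]' 40
python3 - <<'E'
from h import *
plan([.4726,-.213,.24],-21.8)
E
```

```text
clock: 1.4
tcp_pos: [0.4719, 0.0289, 0.3267]
orientation: [-1.02, 1.465, -1.465]
contact_force: [0.9, 0.4, 0.5]
grip_width: 0.0852
clk 1.4 tcp [0.4719 0.0289 0.3267] w 0.0852 F [0.9 0.4 0.5]
jaw yaw -20.30705017043027 tooly [ 0.  0. -1.] shift cm [22.66  8.67  8.45]
twist 0.026056890093080137
```

```bash
python3 -m jog '[[[5,2,2],0.026,-1],[[10,4,4],0.026,-1],[[15,5,6],0.026,-1],[[20,6,8],0.026,-1],[[22.7,7,8.45],0.026,-1],[[22.7,7,8.45],0.026,-1],[[22.7,7,8.45],0.026,-1]]'
python3 - <<'E'
from h import *
from bench import *
plan([.4726,-.213,.180],-21.8)
f=grab_frame('wrist');cv2.imwrite('pics/w1.png',f['image']);print(f['fx'],f['origin'],f['rotation'])
f=grab_frame('top');cv2.imwrite('pics/t1.png',f['image'])
E
```

```text
clock: 2.28
tcp_pos: [0.4735, -0.2107, 0.2567]
orientation: [-1.008, 1.481, -1.479]
contact_force: [1.3, 0.1, -0.2]
grip_width: 0.0856
clk 2.275 tcp [ 0.4735 -0.2107  0.2567] w 0.0856 F [ 1.3  0.1 -0.2]
jaw yaw -21.500163104679505 tooly [-0.     0.001 -1.   ] shift cm [0.25 7.67 0.01]
twist 0.005233141042300233
399.56001035266286 [ 0.49977229 -0.14429884  0.22684355] [-0.28320584  0.05443476 -0.37146107]
```

View pics/w1.png

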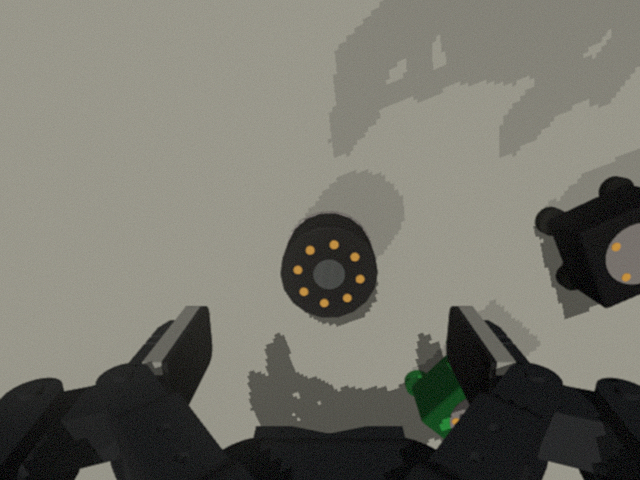

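```bash
python3 - <<'E'
from h import *
CAM['w']=dict(f=399.56,c=(328.8,239.27),o=[ 0.49977229,-0.14429884,0.22684355],r=[-0.28320584,0.05443476,-0.37146107])
print(ray('w',(329,274),.036))
E
```

```text
[ 0.47239426 -0.21387998  0.036     ]
```

Consistent: round centre ≈ (0.472, -0.2135). Shift ≈ +0.3 in x, down 7.6 cm.

```bash
python3 -m jog '[[[0.3,3,0],0,-1],[[0.3,6,0],0,-1],[[0.3,7.6,0],0,-1],[[0.3,7.6,0],0,-1],[[0.3,7.6,0],0,1],[[0.3,7.6,0],0,1],[[0.3,7.6,0],0,1],[[0.3,7.6,0],0,1],[[0.3,7.6,0],0,1]]' 40
python3 - <<'E'
from h import *
plan([.4726,-.213,.180],-21.8)
E
```

```text
clock: 3.5
tcp_pos: [0.4726, -0.2145, 0.1817]
orientation: [-1.006, 1.479, -1.481]
contact_force: [-0.7, 0.9, 7.2]
grip_width: 0.049
clk 3.5 tcp [ 0.4726 -0.2145  0.1817] w 0.049 F [-0.7  0.9  7.2]
jaw yaw -21.54267197582001 tooly [ 0.002 -0.    -1.   ] shift cm [-0.13  0.17 -0.06]
twist 0.004491221279592543
```

```bash
python3 -m jog '[[[0,-3,0],0,1],[[0,-7,0],0,1],[[-3,-12,0],0,1],[[-8,-12,0],0,1],[[-13,-12,-0.5],0,1],[[-18,-12,-1],0,1],[[-23,-12,-2],0,1],[[-28,-12,-3],0,1],[[-31,-12,-3.5],0,1],[[-31,-12,-3.5],0,1]]'
python3 - <<'E'
from h import *
from bench import *
T=np.array([[.9282,.3496,.1272],[-.372,.8722,.3175],[0,-.342,.9397]]);o=np.array([.5645,.1144,.068])
for z in (.0255,.018):print(o+T@[0,-.01,z]+[0,0,.1637])
plan(o+T@[0,-.01,.0255]+[0,0,.1637],-21.8)
f=grab_frame('side');cv2.imwrite('pics/s2.png',f['image'])
E
```

```text
clock: 4.75
tcp_pos: [0.5536, 0.0902, 0.3007]
orientation: [-1.01, 1.477, -1.476]
contact_force: [-0.6, -0.6, -0.9]
grip_width: 0.0489
[0.5642476  0.11377425 0.25908235]
[0.5632936 0.111393  0.2520346]
clk 4.75 tcp [0.5536 0.0902 0.3007] w 0.0489 F [-0.6 -0.6 -0.9]
jaw yaw -21.23822505893496 tooly [ 0.     0.001 -1.   ] shift cm [-2.58  4.16  0.14]
twist 0.00980482237678203
```

View pics/s2.png

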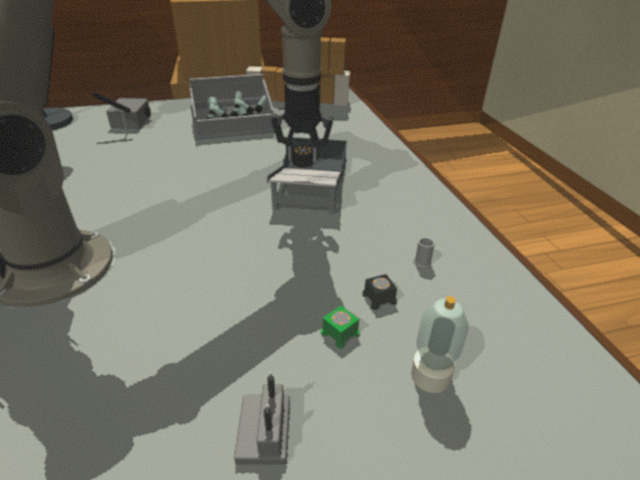

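```bash
python3 -m jog '[[[-2.4,2,0.1],0,1],[[-2.4,3.2,0.1],0,1],[[-2.4,3.6,0.1],0,1],[[-2.4,3.9,0.1],0,1],[[-2.4,3.9,0.1],0,1]]'; python3 -m jog '[[[0,0.1,0],0,1],[[0,0.2,0],0,1],[[0,0.3,0],0,1],[[0,0.3,0],0,1]]'
python3 - <<'E'
from bench import *
import cv2
f=grab_frame('side');cv2.imwrite('pics/s3.png',cv2.resize(f['image'][90:240,220:400],None,fx=4,fy=4,interpolation=2))
E
```

```text
clock: 5.42
tcp_pos: [0.5632, 0.108, 0.262]
orientation: [-1.006, 1.481, -1.482]
contact_force: [0.4, 1.0, -0.5]
grip_width: 0.0488
clock: 5.92
tcp_pos: [0.5638, 0.1093, 0.2596]
orientation: [-1.005, 1.48, -1.48]
contact_force: [-0.5, 0.8, 5.3]
grip_width: 0.0491
```

View pics/s3.png

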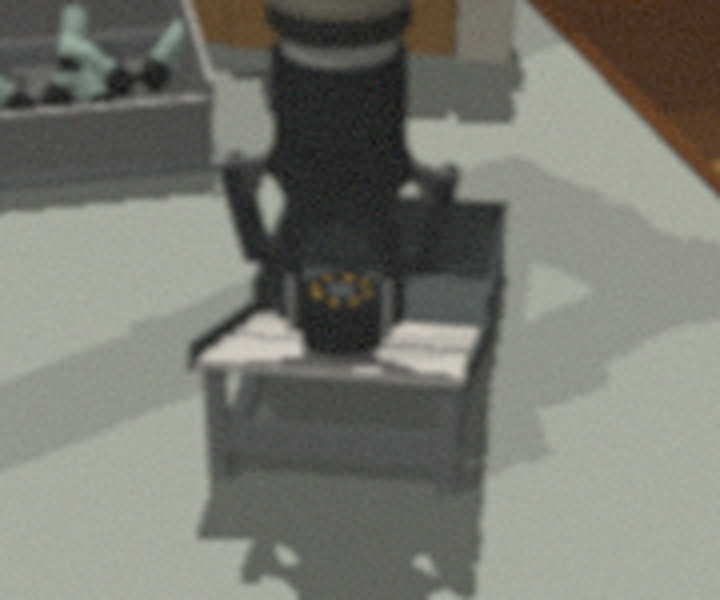

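```bash
python3 -m jog '[[[0,0.1,0],0,1],[[0,0.2,0],0,1],[[0,0.3,0],0,1],[[0,0.3,0],0,1]]' 20;python3 -m jog '[[[0,0.1,0],0,1],[[0,0.2,0],0,1],[[0,0.3,0],0,1],[[0,0.3,0],0,1]]' 20
```

```text
clock: 6.48
tcp_pos: [0.5645, 0.11, 0.2572]
orientation: [-1.003, 1.478, -1.479]
contact_force: [1.2, 2.3, 7.6]
grip_width: 0.0489
clock: 6.98
tcp_pos: [0.5648, 0.1104, 0.2544]
orientation: [-1.002, 1.478, -1.479]
contact_force: [2.9, 4.4, 7.9]
grip_width: 0.0489
```

Pivoting at about 8 N as hoped. Release now.

```bash
python3 -m jog '[[[0,0,0],0,-1],[[0,0,0],0,-1],[[0,0,0],0,-1],[[0,-2,0],0,-1],[[0,-5,0],0,-1],[[0,-8,0],0,-1],[[0,-10,0],0,-1],[[0,-10,0],0,-1]]'
python3 - <<'E'
from bench import *
import cv2
f=grab_frame('side');cv2.imwrite('pics/s4.png',cv2.resize(f['image'][90:240,220:400],None,fx=4,fy=4,interpolation=2))
f=grab_frame('wrist');cv2.imwrite('pics/w4.png',f['image'])
E
```

```text
clock: 7.98
tcp_pos: [0.5636, 0.1087, 0.354]
orientation: [-1.004, 1.48, -1.481]
contact_force: [-0.4, 0.9, -0.8]
grip_width: 0.0856
```

View pics/s4.png

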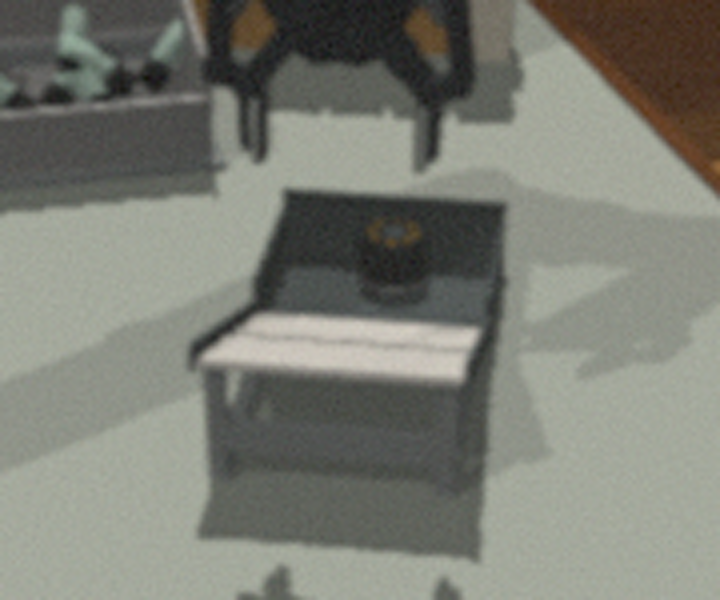

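View pics/w4.png

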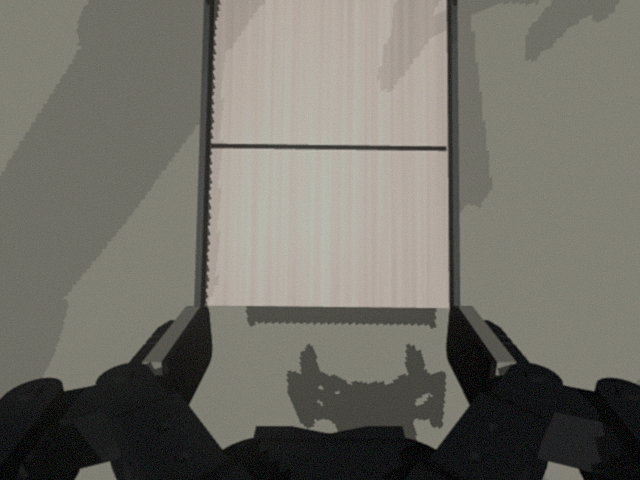

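The round adapter has slid into the tray and is upright there. The plate is centred between the fingers in the wrist view (columns 212–450). Now the square one.

```bash
python3 - <<'E'
from h import *
plan([.619,-.259,.26],6.2)
E
```

```text
clk 8.075 tcp [0.5629 0.1088 0.3521] w 0.0853 F [ 0.3  0.4 -0.1]
jaw yaw -21.543030625646274 tooly [-0.001 -0.    -1.   ] shift cm [32.14  9.21 18.73]
twist -0.4842072288991498
```

```bash
python3 -m jog '[[[5,0,3],-0.1,-1],[[10,1,6],-0.2,-1],[[15,2,9],-0.3,-1],[[20,4,12],-0.4,-1],[[25,6,15],-0.48,-1],[[30,8,17.5],-0.48,-1],[[32.1,8.5,18.7],-0.48,-1],[[32.1,8.5,18.7],-0.48,-1],[[32.1,8.5,18.7],-0.48,-1]]'
python3 - <<'E'
from h import *
from bench import *
plan([.619,-.259,.185],6.2)
f=grab_frame('wrist');cv2.imwrite('pics/w5.png',f['image']);print(repr(f['origin']),repr(f['rotation']))
E
```

```text
clock: 9.2
tcp_pos: [0.6193, -0.2569, 0.2669]
orientation: [-1.257, 1.133, -1.13]
contact_force: [-0.5, 0.7, -0.3]
grip_width: 0.0856
clk 9.2 tcp [ 0.6193 -0.2569  0.2669] w 0.0856 F [-0.5  0.7 -0.3]
jaw yaw 6.026882314917375 tooly [-0.001  0.002 -1.   ] shift cm [ 0.22  8.19 -0.04]
twist -0.0030214735981225677
array([ 0.61177583, -0.18589885,  0.23705433]) array([-0.28512154, -0.0129527 ,  0.10591132])
```

View pics/w5.png

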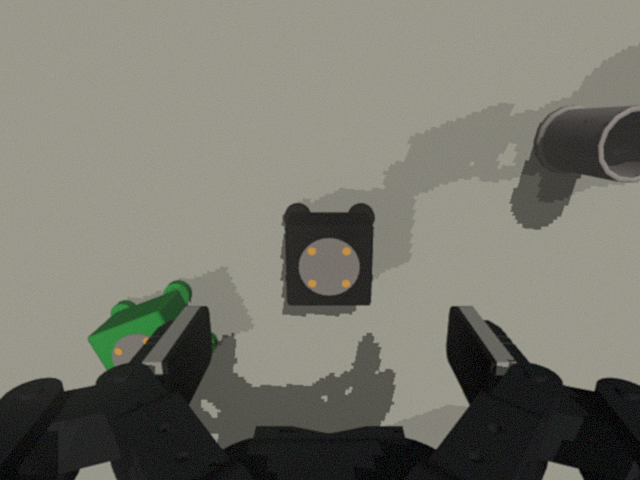

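```bash
python3 - <<'E'
from h import *
CAM['w']=dict(f=399.56,c=(328.8,239.27),o=[ 0.61177583,-0.18589885,0.23705433],r=[-0.28512154,-0.0129527,0.10591132])
p=ray('w',(329,267),.038);print(p)
plan([p[0],p[1],.185],6.2)
E
```

```text
[ 0.61925986 -0.25921022  0.038     ]
clk 9.25 tcp [ 0.6196 -0.2564  0.2673] w 0.0854 F [ 0.7  1.3 -0.4]
jaw yaw 6.083148238324989 tooly [-0.001  0.002 -1.   ] shift cm [ 0.29  8.23 -0.06]
twist -0.0020394479779846137
```

```bash
python3 -m jog '[[[0.3,4,0],0,-1],[[0.3,7,0],0,-1],[[0.3,8.2,0],0,-1],[[0.3,8.2,0],0,-1],[[0.3,8.2,0],0,1],[[0.3,8.2,0],0,1],[[0.3,8.2,0],0,1],[[0.3,8.2,0],0,1],[[0.3,8.2,0],0,1]]' 40
python3 -m jog '[[[0,-3,0],0,1],[[0,-7,0],0,1],[[0,-12,0],0,1],[[0,-12,0],0,1]]'
python3 - <<'E'
from h import *
from bench import *
T=np.array([[.9282,.3496,.1272],[-.372,.8722,.3175],[0,-.342,.9397]]);o=np.array([.5645,.1144,.068])
print(o+T@[0,-.01,.03])
plan(o+T@[0,-.01,.03]+[0,0,.22],-21.8)
f=grab_frame('wrist');cv2.imwrite('pics/w6.png',f['image'])
E
```

```text
clock: 10.38
tcp_pos: [0.6195, -0.262, 0.1874]
orientation: [-1.256, 1.132, -1.133]
contact_force: [-2.5, 0.3, 7.2]
grip_width: 0.0451
clock: 10.88
tcp_pos: [0.6208, -0.2626, 0.3111]
orientation: [-1.253, 1.125, -1.139]
contact_force: [-0.5, -0.4, -1.6]
grip_width: 0.0453
[0.56482  0.115203 0.099611]
clk 10.875 tcp [ 0.6208 -0.2626  0.3111] w 0.0453 F [-0.5 -0.4 -1.6]
jaw yaw 5.930767395936529 tooly [ 0.009 -0.003 -1.   ] shift cm [-38.15  -1.01  -1.66]
twist 0.48399319516378647
```

View pics/w6.png

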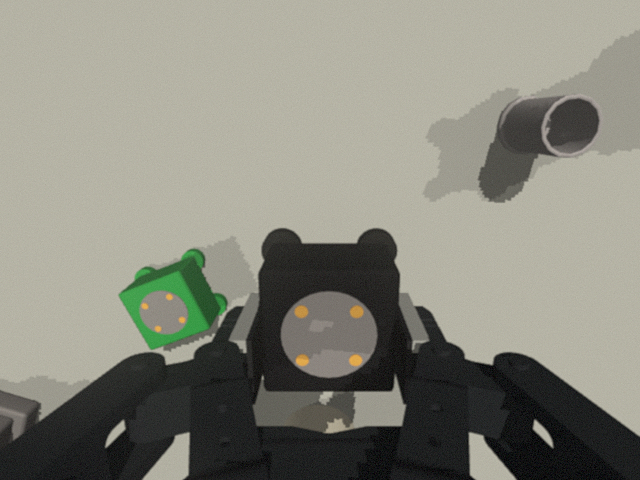

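```bash
python3 -m jog '[[[-5,-1,0],0.06,1],[[-10,-1,-0.5],0.12,1],[[-15,-1,-0.7],0.18,1],[[-20,-1,-1],0.24,1],[[-25,-1,-1.2],0.3,1],[[-30,-1,-1.4],0.36,1],[[-35,-1,-1.6],0.42,1],[[-38.1,-1,-1.7],0.484,1],[[-38.1,-1,-1.7],0.484,1],[[-38.1,-1,-1.7],0.484,1]]' 
python3 - <<'E'
from h import *
from bench import *
T=np.array([[.9282,.3496,.1272],[-.372,.8722,.3175],[0,-.342,.9397]]);o=np.array([.5645,.1144,.068])
plan(o+T@[0,-.015,.0271]+[0,0,.1684],-21.8)
f=grab_frame('top');cv2.imwrite('pics/t6.png',f['image'])
E
```

```text
clock: 12.18
tcp_pos: [0.5628, 0.115, 0.3151]
orientation: [-1.007, 1.484, -1.484]
contact_force: [-0.4, -0.3, -1.3]
grip_width: 0.0452
clk 12.175 tcp [0.5628 0.115  0.3151] w 0.0452 F [-0.4 -0.3 -1.3]
jaw yaw -21.776776087930873 tooly [-0.001 -0.001 -1.   ] shift cm [0.47 4.81 0.18]
twist 0.0004053337307999247
```

View pics/t6.png

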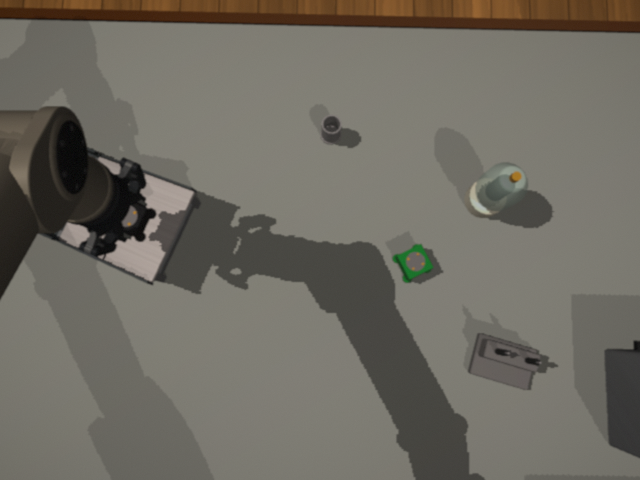

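```bash
python3 -m jog '[[[0.5,2,0.2],0,1],[[0.5,3.5,0.2],0,1],[[0.5,4.2,0.2],0,1],[[0.5,4.5,0.2],0,1],[[0.5,4.5,0.2],0,1]]'; python3 -m jog '[[[0,0.1,0],0,1],[[0,0.2,0],0,1],[[0,0.3,0],0,1],[[0,0.4,0],0,1],[[0,0.4,0],0,1]]' 20;  python3 -m jog '[[[0,0.1,0],0,1],[[0,0.2,0],0,1],[[0,0.3,0],0,1],[[0,0.3,0],0,1]]' 20
```

```text
clock: 12.85
tcp_pos: [0.5633, 0.1104, 0.2709]
orientation: [-1.005, 1.483, -1.483]
contact_force: [0.1, 0.6, -0.7]
grip_width: 0.0447
clock: 13.48
tcp_pos: [0.5631, 0.1104, 0.2667]
orientation: [-1.005, 1.484, -1.483]
contact_force: [0.5, -0.3, -1.5]
grip_width: 0.0452
clock: 13.98
tcp_pos: [0.5633, 0.1103, 0.2648]
orientation: [-1.004, 1.484, -1.483]
contact_force: [-4.0, -0.0, 10.1]
grip_width: 0.0452
```

```bash
python3 -m jog '[[[0,0.1,0],0,1],[[0,0.2,0],0,1],[[0,0.3,0],0,1],[[0,0.3,0],0,1]]' 20;  python3 -m jog '[[[0,0.1,0],0,1],[[0,0.2,0],0,1],[[0,0.3,0],0,1],[[0,0.3,0],0,1]]' 20
python3 - <<'E'
from bench import *
import cv2
f=grab_frame('side');cv2.imwrite('pics/s7.png',cv2.resize(f['image'][90:240,220:400],None,fx=4,fy=4,interpolation=2))
E
```

```text
clock: 14.48
tcp_pos: [0.5636, 0.1104, 0.2639]
orientation: [-1.003, 1.485, -1.481]
contact_force: [-9.9, 0.5, 30.8]
grip_width: 0.0452
clock: 14.98
tcp_pos: [0.5642, 0.112, 0.2616]
orientation: [-1.0, 1.484, -1.479]
contact_force: [-9.2, 4.5, 33.6]
grip_width: 0.0456
```

View pics/s7.png

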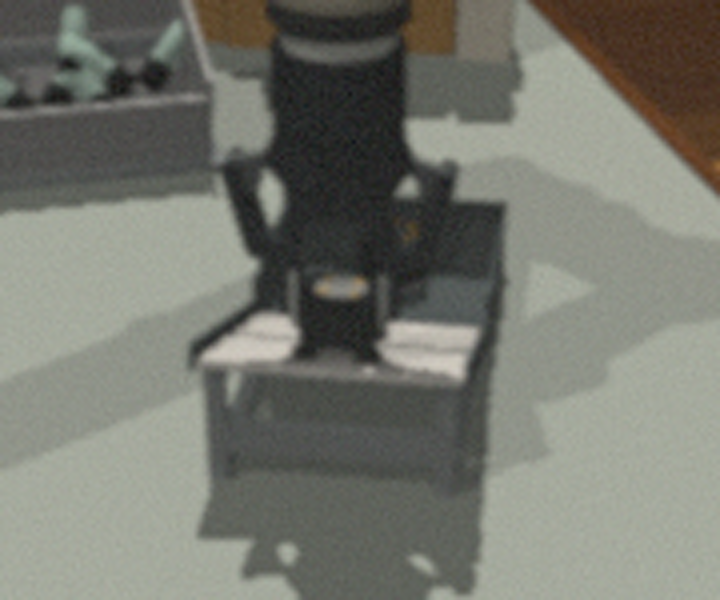

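```bash
python3 -m jog '[[[0,-0.1,0],0,1],[[0,-0.2,0],0,1],[[0,-0.2,0],0,1]]' 20
python3 -m jog '[[[0,0,0],0,0.6],[[0,0,0],0,0.2],[[0,0,0],0,-0.3],[[0,0,0],0,-1],[[0,0,0],0,-1],[[0,0,0],0,-1]]'
python3 - <<'E'
from bench import *
import cv2
f=grab_frame('side');cv2.imwrite('pics/s8.png',cv2.resize(f['image'][90:240,220:400],None,fx=4,fy=4,interpolation=2))
f=grab_frame('wrist');cv2.imwrite('pics/w8.png',f['image'])
E
```

```text
clock: 15.4
tcp_pos: [0.564, 0.1121, 0.262]
orientation: [-1.001, 1.483, -1.48]
contact_force: [-3.9, 5.3, 17.5]
grip_width: 0.0454
clock: 16.15
tcp_pos: [0.5631, 0.1103, 0.2596]
orientation: [-1.005, 1.484, -1.484]
contact_force: [0.4, 0.5, -0.6]
grip_width: 0.0854
```

View pics/s8.png

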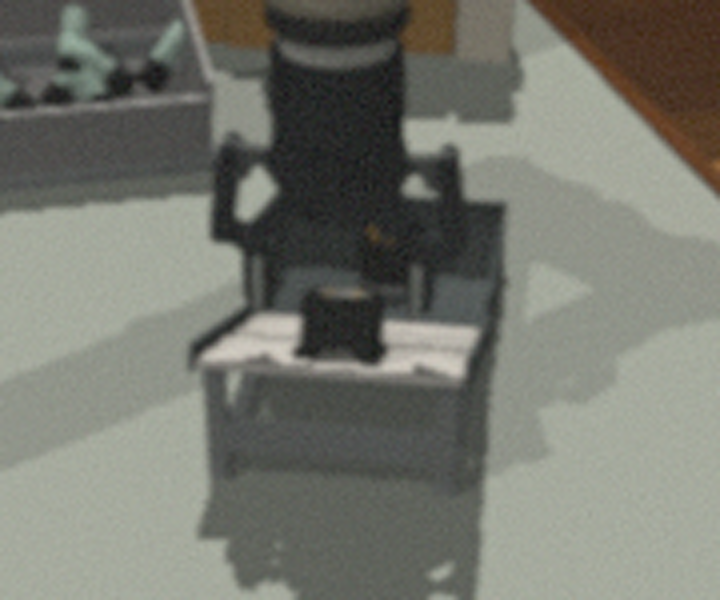

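View pics/w8.png

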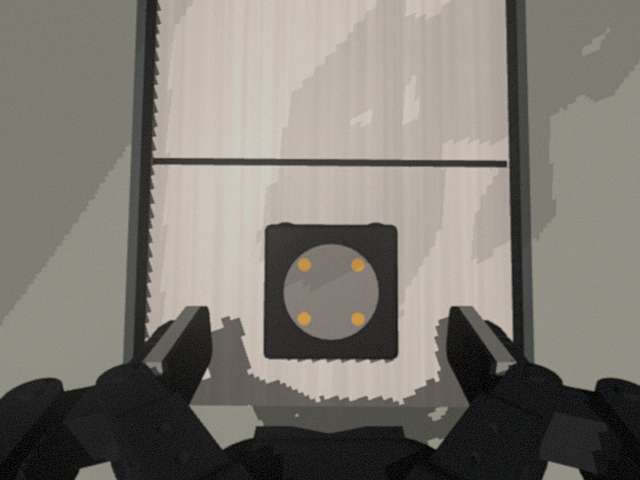

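Square adapter stands flat above the line (line at row ~161, block rows 225–358). Retract upward, move away and check from the top.

```bash
python3 -m jog '[[[0,-2,0],0,-1],[[0,-5,0],0,-1],[[0,-9,0],0,-1],[[0,-13,0],0,-1],[[5,-15,0],0,-1],[[10,-15,0],0,-1],[[15,-15,0],0,-1],[[20,-15,0],0,-1],[[25,-15,0],0,-1],[[25,-15,0],0,-1]]'
python3 - <<'E'
from bench import *
import cv2
f=grab_frame('top');cv2.imwrite('pics/t9.png',f['image']);cv2.imwrite('pics/t9z.png',cv2.resize(f['image'][110:300,0:250],None,fx=3.2,fy=3.15,interpolation=2))
f=grab_frame('side');cv2.imwrite('pics/s9.png',f['image'])
E
```

```text
clock: 17.5
tcp_pos: [0.4684, -0.1257, 0.4101]
orientation: [-1.0, 1.489, -1.489]
contact_force: [0.2, 0.4, -0.2]
grip_width: 0.0855
```

View pics/t9z.png

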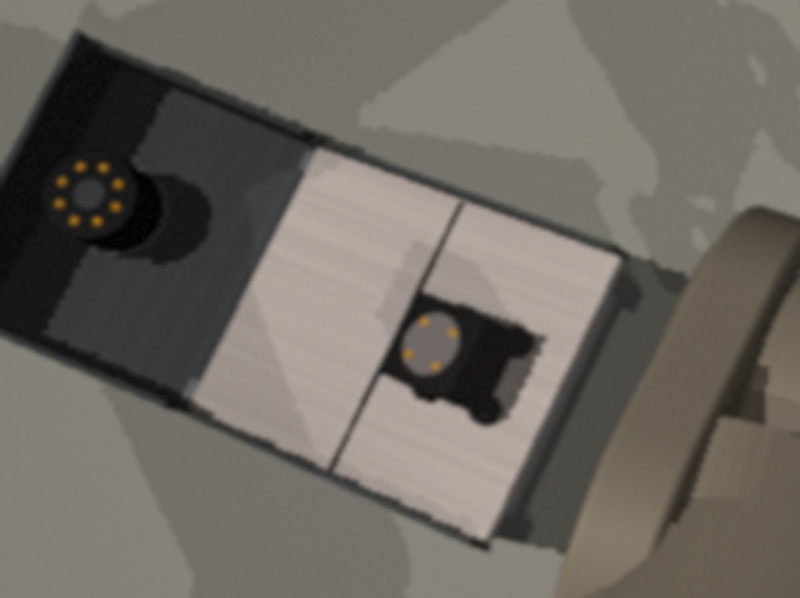

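View pics/s9.png

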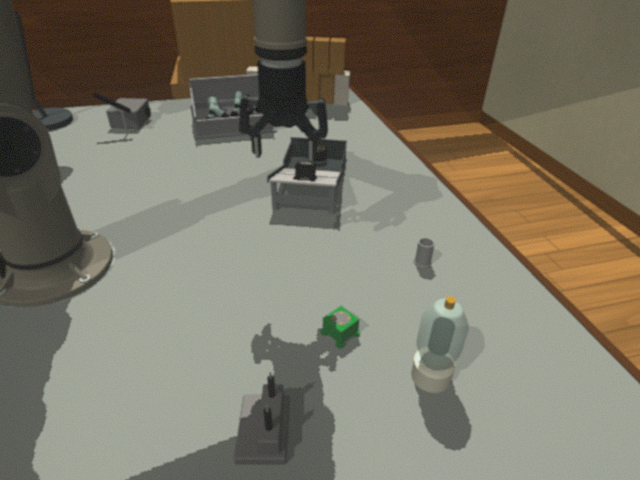

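```bash
python3 - <<'E'
from h import *
import bench
T=np.array([[.9282,.3496,.1272],[-.372,.8722,.3175],[0,-.342,.9397]]);o=np.array([.5645,.1144,.068])
A=lambda p:(p[0]/3.2,p[1]/3.15+110)
c=np.array(CAM['top']['o'])
q=ray('top',A((430,343)),0); a=(c-o)@T;b=(q-o)@T; t=(.038-a[2])/(b[2]-a[2]);print('square',a+t*(b-a))
f=bench.grab_frame('top');cv2.imwrite('pics/t10.png',f['image']);old=cv2.imread('pics/t9.png')
print('diff',cv2.absdiff(f['image'],old)[110:280,0:180].max())
for z in(.038,.042): print('round',(ray('top',A((89,193)),z)-[0,0,.018]-o)@T)
E
```

```text
square [ 3.57081095e-04 -7.90616965e-05  3.80000000e-02]
diff 61
round [0.00655082 0.2394476  0.03607695]
round [0.00638305 0.23591561 0.03904807]
```

```bash
python3 -m jog '[[[0,0,0],0,-1],[[0,0,0],0,-1],[[0,0,0],0,-1],[[0,0,0],0,-1],[[0,0,0],0,-1],[[0,0,0],0,-1],[[0,0,0],0,-1],[[0,0,0],0,-1]]'
python3 - <<'E'
import bench,cv2,numpy as np
a=cv2.imread('pics/t10.png');b=bench.grab_frame('top')['image']
g=lambda i:cv2.GaussianBlur(i,(5,5),0)
print(cv2.absdiff(g(a),g(b))[110:280,0:180].max())
m=lambda i:[np.float32(cv2.cvtColor(i[y0:y1,x0:x1],6)) for y0,y1,x0,x1 in((195,250,110,175),(150,195,8,70))]
for p,q in zip(m(a),m(b)): print(cv2.phaseCorrelate(p,q))
c=cv2.imread('pics/top0.png')
print('tube',cv2.phaseCorrelate(*[np.float32(cv2.cvtColor(i[150:230,455:540],6)) for i in(c,b)]))
E
```

```text
clock: 18.65
tcp_pos: [0.4704, -0.1218, 0.4098]
orientation: [-1.005, 1.483, -1.483]
contact_force: [-0.2, -1.3, -0.1]
grip_width: 0.0854
7
((-0.0003813708126827464, -0.007975552052837287), 0.9979769435193804)
((0.010190245777522478, 0.5193419909597203), 1.0068986175788774)
tube ((0.04353139377992932, 0.0031754130164003413), 0.9672161602973938)
```

```bash
python3 -c "
import bench;bench.hand_in();print(bench.get_obs()['clock'])"
```

```text
the job is handed in; nothing more can be done
the job is handed in; nothing more can be done
```

Both adapters are where the task asked for them, and I handed the job in at about 18.7 s on the robot's clock; no verdict is reported.

**What I did:**
- **Round adapter:** I touched it down on the ramp about 10 mm uphill of the ramp origin and opened the gripper. It slid by itself into the tray and stands upright there.
- **Square adapter:** I then gripped it by its flat sides, turned it to line up with the ramp, and set it down above the line. I let go while it was still slightly tilted, and it settled onto its feet.

**Last checks:**

| Item | Position in ramp frame | Change seen before hand-in |
|---|---|---|
| Square adapter | about (0, 0) m, 52 mm uphill of the line | none measurable over about 1 s |
| Round adapter | x about 0.006 m, y about 0.24 m | see below |
| Glass tube | not remeasured | under 0.05 pixel from the first picture |

The arm was withdrawn and clear of everything, with no contact force above noise.

**Checks that disagreed or were weak:**
- **Round adapter at rest:** the image correlation showed about 0.5 pixel of shift around it over 1 s. The blurred image difference was only 7 grey levels, so I took it as noise and did not repeat the check.
- **Unblurred comparison:** an earlier difference without blurring peaked at 61 grey levels. I put that down to pixel noise.
- **Placing force:** pressing the square one down reached about 34 N at the wrist, more than the 8 N or so the round one needed. I backed off before letting go.

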